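# Wind down the support foot of a display shelf

## Robot

A 7-joint arm with a two-finger parallel gripper is mounted at the origin on a cart in front of the work surface, level with it; the furniture and walls round the work are solid. World frame = base frame: x ahead of the robot, y to its left, z up, the work surface at z = 0. Lengths are in m, angles in rad, forces in N, time in s.
With the tool pointing down it reaches from about 0.425 to 0.875 m from the base axis. Payload 4.7 kg.
Tool frame: the origin (TCP) lies midway between the tips of the shut fingers; the grasp point (between the pads) lies 19 mm behind it; z points along the fingers, y is the line along which they close (so a half turn about z gives the same grasp; the last joint's range is limited). The gripper opens to 85 mm and grips with 20 to 120 N. Pads are 22 mm wide; open, the fingers measure 114 mm over their backs; the gripper's body (76 mm by 85 mm) begins 54 mm behind the grasp point. The pads swing forward as they close: fully open they stand 13 mm farther back than shut.
Start: joints at [1.279, 0.321, -0.07, 1.45, 0.023, 1.371, -0.057], TCP at [0.196, -0.62, 0.231] pointing down, gripper open.
Joint ranges: [-2.86, 2.86], [-0.3, 2.09], [-1.38, 1.24], [0.06, 2.45], [-1.56, 4.7], [0.09, 2.05], [-2.69, 2.69]. Speed limits (rad/s): [2.57, 2.57, 3.14, 3.14, 3.14, 3.14, 3.14].

## Interface

Orientations are given as a 3x3 rotation matrix whose columns are the frame's x, y, z axes.
In Python, from workcell import * gives the robot as it stands.
- The arm moves only by the tool jog_arm, never from a script. Its argument "commands" is a list that holds one entry, the list of rows, each a list of 7 numbers: the shift along the tool's x, y, z normalised to -1 to 1, where 1 is 75 cm, then the turn, a rotation vector about the tool's x, y, z normalised to -1 to 1, where 1 is pi rad, then the closure, from 0 (fully open) to 1 (shut). A call has exactly 10 rows; each row is the pose to reach, as a shift and turn from the pose commanded when the call began, along the tool's axes at that moment, turning the shorter way round; what a row does not reach only later rows make up. A row lasts 1/8 s, in which the tool goes at most 62.5 mm and 10.7 degrees, less where a joint would pass 70% of its speed; a pose out of reach is approached as far as the arm can. A call with a number of a shift or a turn outside -1 to 1 is refused whole. A call with a gripper value outside its range is refused whole. The fingers move at their own pace and stop on an object; "grip_force" is the grip in N (left out, the last holds). Time passes only in rows, so rows that repeat a pose let the fingers close, or fill a call up. It gives the time, the measured TCP pose, the force, the opening and the grip force at its end, in the units of the state.
- get_state(): the state, without advancing time (a new reading comes with each control period).
- snapshot(name): name is "side" or "top" or "wrist"; returns a dict with "color" (384x512x3 uint8, red, green, blue), "fx", "fy", "cx", "cy" (pixels), "camera_from_world" (4x4, takes a point from world to camera coordinates). Camera axes: x right, y down, z forward; pixel columns grow to the right and rows downward; lengths in m; the calibration is good to about 2 mm. The wrist camera is an equidistant fisheye: a pixel r from the principal point sees the ray r / f radians off the axis. A picture is of the moment at which its call begins. There is no depth.
- finish_job(): hands the job in; it is judged then, once.
The state is a dict: "clock": time; "joint_pos": joint angles; "qd": joint speeds; "joint_efforts": joint torques, N m; "ee_pos": TCP position; "eef_rot": TCP orientation; "force": force on the tool from outside, world axes, zero at the start; "moment": the same for the moment, N m; "finger_gap": finger opening in m; "gripper_force": force on a finger pad.
Only numpy, scipy, OpenCV 4.12 (cv2) and the standard library are available. Lean on these libraries where they do the work, as an engineer would, in place of code of your own. Each camera call takes 0.05 s, during which the arm holds its last target. There are 200 camera calls.

## Task

The front of the overhanging display shelf needs its support foot: turn the black handwheel clockwise, seen from above, more than a full turn, until the rubber foot below has come down and just sits on the cork pad. Do not force it once it touches; let go of the wheel and leave the cork pad, the jars on the shelf and the tin where they are.

Things in the scene. Friction and masses are not known exactly. Their poses are not given: they have to be found in the camera images.
- stand: display shelf fixed to the counter: wooden board 290 x 160 x 18 mm, top 135 mm above the counter, on a grey steel column 45 x 70 mm with a foot plate at its far end. Origin on the counter straight below the spindle axis; x points along the board to the column (at x = 150 mm), z up; the board reaches from x = -85 to +205 mm
- spindle_exit (a point): where the upright steel spindle (18 mm thick) leaves the board's underside, 117 mm above the counter; fixed to the shelf. The spindle passes through board and hub (its top starts up to 70 mm above the rim), does not turn, and goes down 25 mm per turn of the wheel (4 mm per rad). Below the board it carries the rubber foot, 52 mm wide
- pad_place (a point): point on the counter below the foot. The foot's first height over the cork pad is not given: 26 to 42 mm, 1.05 to 1.7 turns. The foot is a little springy: once it touches, its force on the pad grows by some 36 N per rad of wheel, felt as some 2.3 N more push on the handle per rad. Over 50 N on the pad is forcing it
- hub (a point): centre of the black handwheel, on the vertical axis at the height of the rim's middle, 175 mm above the counter; the wheel does not move up or down. The rim is a round bar 15 mm thick bent to a circle of 62 mm radius, with three spokes
- handle (a point): middle of the red upright handle on the wheel: a cylinder 24 mm thick, 62 mm from the axis, spinning freely on its pin. It reaches from 12 to 60 mm above the rim's middle; this point lies 40 mm above it (215 mm above the counter). Angle of the handle about the axis = stand's yaw + pi - joint wheel
- wheel (a joint): angle of the handwheel in rad; grows clockwise seen from above (the foot goes down). It starts anywhere from -1 to 1. It turns stiffly (0.06 N m, about 1 N at the handle) and stays where it is left. At 0 the handle points along the stand's -x.
- pad: loose round cork pad, 90 mm wide, 12 mm thick, on the counter below the foot; origin at the centre of its underside
- honey_yellow: loose honey jar with yellow lid, 53 mm wide, 74 mm tall, on the far end of the board; origin at the centre of its underside
- honey_red: loose honey jar with red lid, 51 mm wide, 74 mm tall, on the far end of the board; origin at the centre of its underside
- tin: loose food tin, 76 mm wide, 58 mm tall, on the counter right of the shelf; origin at the centre of its underside
There are look-alikes about, which are no part of the job. There is more than one size of the pad; the job needs the smallest.

How it is judged:
On the way, in this order (a step that is already met when the one before it is completed fails the run):
1. the wheel has been wound most of the way down while the foot is still clear of the pad (value of joint wheel above 6 rad and contact force between stand and pad below 0.2 N), for 0.05 s.
2. the foot rests on the pad (contact force between stand and pad above 0.8 N), for 0.2 s.
At the end, for the whole second after the job is handed in: The foot rests on the cork pad with between 0.8 and 40 N, the pad is within 25 mm of the spindle axis, and the wheel is at rest (under 0.05 rad/s) (contact force between stand and pad between 0.8 and 40 N and horizontal distance between pad and stand below 0.025 m and velocity of joint wheel between -0.05 and 0.05 rad/s); the robot touches nothing.
It fails at once if the foot is forced against the pad (more than 50 N) (contact force between stand and pad above 50 N).
It fails at once if a jar on the shelf is moved more than 20 mm or tipped (distance of any of honey_yellow, honey_red from where it was at the start of the episode above 0.02 m or angle between any of honey_yellow, honey_red's own z axis and vertical above 0.3 rad).
It fails at once if the tin is moved more than 20 mm (distance of tin from where it was at the start of the episode above 0.02 m).
It fails at once if the cork pad is moved more than 15 mm (distance of pad from where it was at the start of the episode above 0.015 m).
It also fails if it takes over 72 s, if anything falls off the work surface, if the arm or the gripper's body presses on something with over 40 N, if the wrist force passes 120 N, or if a joint passes its speed limit or range.

## Working session

There is one attempt and no reset: what is moved stays moved. The work goes in short steps, Python scripts to look and compute and a tool call to move; the robot and the scene stay as the last step left them, time stands still between calls to the robot, and variables do not carry over. Pictures are saved under pics/ and viewed, at most 10 in all, crops included, and the job is handed in when it is done.

Besides the shell and the picture viewer there is one more tool, called after ">>>" as name(argument=value, ...), one argument or row to a line, values as JSON. jog_arm: Moves the arm, as the interface text tells. Scaled input: -1 to 1 covers 75 cm each way for a shift and pi rad each way for a turn. Its arguments: {"type":"object","properties":{"commands":{"type":"array"},"grip_force":{"type":"number"}},"required":["commands"]}

```bash
mkdir -p pics
cat > h.py <<'E'
from workcell import *
import numpy as np, cv2
def save(n,f):
    s=snapshot(n); cv2.imwrite('pics/'+f,s['color'][:,:,::-1]); np.savez('pics/'+f+'.npz',**{k:s[k] for k in('fx','fy','cx','cy','camera_from_world')}); return s
def cal(f): return dict(np.load('pics/'+f+'.npz'))
def atz(c,u,v,z):
    T=np.linalg.inv(c['camera_from_world']); d=T[:3,:3]@[(u-c['cx'])/c['fx'],(v-c['cy'])/c['fy'],1]; o=T[:3,3]
    return o+d*(z-o[2])/d[2]
def proj(c,p):
    q=c['camera_from_world']@np.append(p,1); return c['fx']*q[0]/q[2]+c['cx'],c['fy']*q[1]/q[2]+c['cy']
E
python3 - <<'E'
from h import *
ims=[]
for n in('side','top'):
    s=save(n,n+'0.png')
    c=s['camera_from_world'];T=np.linalg.inv(c);print(n,s['fx'],T[:3,3].round(3),T[:3,2].round(3))
s=get_state();print(s['ee_pos'],s['eef_rot'],s['force'],s['finger_gap'],s['clock'])
E
```

```text
side 383.690530202285 [0.272 0.609 0.888] [ 0.333 -0.642 -0.691]
top 435.1652550092219 [ 0.424 -0.115  1.309] [ 0.185  0.003 -0.983]
[ 0.19552009 -0.61937677  0.23032906] [[ 9.53580114e-01  3.01138826e-01 -6.11009004e-04]
 [ 3.01139433e-01 -9.53578706e-01  1.64139415e-03]
 [-8.83576663e-05 -1.74919973e-03 -9.99998466e-01]] [ 0.72708924  0.07819894 -0.1348709 ] 0.08500713805794409 0.1
```

View pics/top0.png

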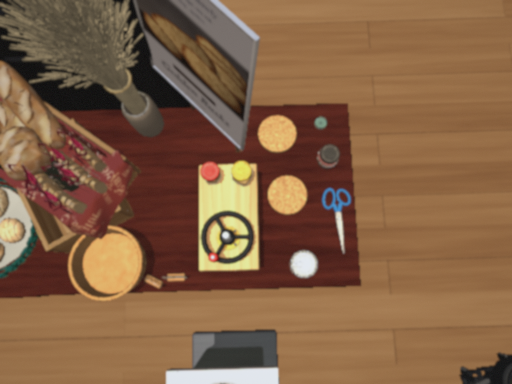

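View pics/side0.png

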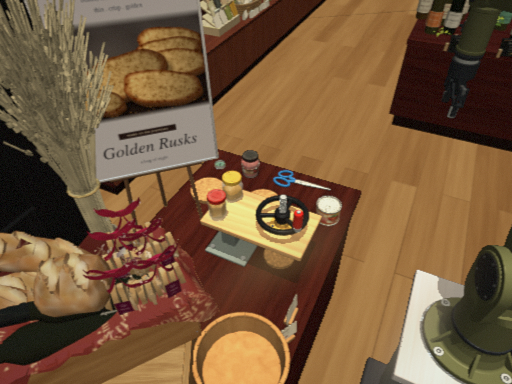

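Run:
```python
from h import *
a=cv2.imread('pics/top0.png')[155:280,175:300]; b=cv2.imread('pics/side0.png')[165:275,200:345]
a=cv2.resize(a,None,fx=3.2,fy=3.2,interpolation=2);b=cv2.resize(b,(400*145//145,int(110*400/145)),interpolation=2)
o=np.zeros((400,800,3),np.uint8);o[:,:400]=a;o[:b.shape[0],400:]=b;cv2.imwrite('pics/c1.png',o)
```

```text
(no output)
```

View pics/c1.png

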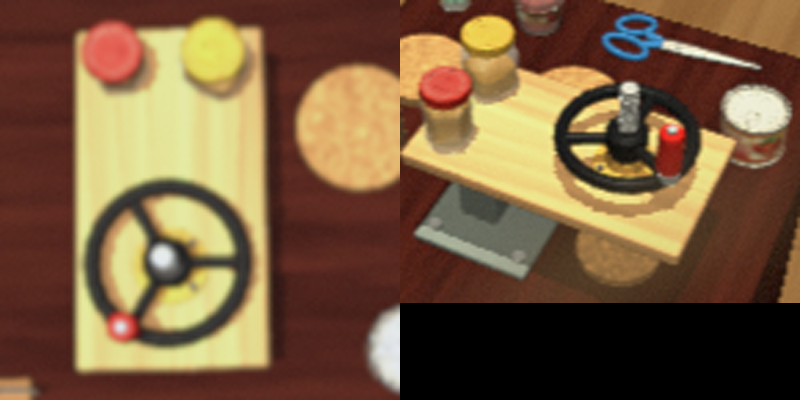

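The wheel rim is centred at about (227.5,237) in the top view. The red handle is at (213,257) in the top view and (299,216) in the side view. Look-alikes: the red jar lid at (209,171) is not the handle. The larger cork discs at (277,133) and (288,195) are not the pad, which is under the board at side (278,257). The white-topped tin is at (304,264).

Run:
```python
from h import *
c=cal('top0.png');s=cal('side0.png')
h=atz(c,227.5,237.3,.175);k=atz(c,212.8,257.2,.235);print(h,k,np.linalg.norm((k-h)[:2]),np.degrees(np.arctan2(*(k-h)[1::-1])))
print('side',atz(s,282.3,215,.175),atz(s,298.6,211.5,.235))
co=[atz(c,175+u/3.2,155+v/3.2,.135) for u,v in((75,30),(262,28),(269,370),(76,370))]
for p in co:print(p.round(3))
for i in(0,1):
    d=co[i]-co[3-i];print(np.degrees(np.arctan2(d[1],d[0])))
d=co[3]-co[2];print(np.degrees(np.arctan2(d[1],d[0]))-90)
m=sum(co)/4;print('axis from board centre ',m)
for u,v,z in((209,171,.209),(242,172,.209),(304,264,.058)):print(atz(c,u,v,z))
```

```text
[ 0.50804468 -0.03491739  0.175     ] [ 0.4563159  -0.00243114  0.235     ] 0.06108373385188367 147.87071998778424
side [ 0.50930567 -0.03141988  0.175     ] [ 0.4590065 -0.004512   0.235    ]
[0.715 0.045 0.135]
[ 0.712 -0.117  0.135]
[ 0.42  -0.114  0.135]
[0.425 0.046 0.135]
-0.1703300684839173
-0.6136070109967032
-1.7245288939326429
axis from board centre  [ 0.56815739 -0.03515387  0.135     ]
[0.67821448 0.00752795 0.209     ]
[ 0.67281512 -0.07795062  0.209     ]
[ 0.43486516 -0.24167592  0.058     ]
```

```bash
cat >> h.py <<'E'
def sh(ps,p0=None):
    s=get_state(); p0=s['ee_pos'] if p0 is None else np.array(p0)
    for p in ps: print((s['eef_rot'].T@(np.array(p)-p0)/.75).round(4).tolist())
def st():
    s=get_state(); print(s['clock'],s['ee_pos'].round(4),s['force'].round(2),s['finger_gap'],s['gripper_force'],np.array(s['joint_pos']).round(2))
E
python3 -c "
from h import *
sh([(.36,-.35,.31),(.457,-.003,.31)])"
```

```text
[0.3173, -0.2766, -0.1058]
[0.5799, -0.6789, -0.1051]
```

>>> jog_arm(
  commands=[
    [[0.317,-0.277,-0.106,0,0,0,0.3],[0.317,-0.277,-0.106,0,0,0,0.3],[0.317,-0.277,-0.106,0,0,0,0.3],[0.317,-0.277,-0.106,0,0,0,0.3],[0.317,-0.277,-0.106,0,0,0,0.3],[0.317,-0.277,-0.106,0,0,0,0.3],[0.58,-0.679,-0.105,0,0,0,0.3],[0.58,-0.679,-0.105,0,0,0,0.3],[0.58,-0.679,-0.105,0,0,0,0.3],[0.58,-0.679,-0.105,0,0,0,0.3]],
  ],
  grip_force=25,
)

```text
clock: 1.35
ee_pos: [0.4273, -0.1085, 0.3099]
eef_rot: [[0.954, 0.299, -0.0], [0.299, -0.954, -0.0], [-0.0, 0.0, -1.0]]
force: [0.5, -0.4, 0.2]
finger_gap: 0.06
gripper_force: 0.0
```

```bash
python3 -c "
from h import *
st();print(get_state()['eef_rot'].round(3));sh([(.457,-.003,.31)])"
```

```text
1.35 [ 0.4273 -0.1085  0.3099] [ 0.53 -0.4   0.23] 0.05997147294930992 0.0 [ 0.81 -0.16 -0.54  1.79 -0.08  1.49 -0.99]
[[ 0.954  0.299 -0.   ]
 [ 0.299 -0.954 -0.   ]
 [-0.     0.    -1.   ]]
[0.0799, -0.1224, -0.0002]
```

>>> jog_arm(
  commands=[
    [[0.08,-0.122,0,0,0,0,0.3],[0.08,-0.122,0,0,0,0,0.3],[0.08,-0.122,0,0,0,0,0.3],[0.08,-0.122,0,0,0,0,0.3],[0.08,-0.122,0,0,0,0,0.3],[0.08,-0.122,0,0,0,0,0.3],[0.08,-0.122,0,0,0,0,0.3],[0.08,-0.122,0,0,0,0,0.3],[0.08,-0.122,0,0,0,0,0.3],[0.08,-0.122,0,0,0,0,0.3]],
  ],
)

```text
clock: 2.6
ee_pos: [0.457, -0.0041, 0.3103]
eef_rot: [[0.954, 0.301, 0.0], [0.301, -0.954, -0.0], [-0.0, 0.0, -1.0]]
force: [0.0, -0.4, -0.7]
finger_gap: 0.06
gripper_force: 0.0
```

```bash
python3 -c "
from h import *
st();sh([(.457,-.003,.31),(.457,-.003,.201)]);save('wrist','w1.png');a=cv2.imread('pics/w1.png');cv2.imwrite('pics/w1v.png',a)
c=cal('w1.png');print(c['fx'],c['cx'],c['cy'],c['camera_from_world'].round(3))"
```

```text
2.6 [ 0.457  -0.0041  0.3103] [ 0.03 -0.42 -0.71] 0.06004228618018766 0.0 [ 0.72 -0.12 -0.69  1.75 -0.08  1.48 -1.23]
[0.0004, -0.0014, 0.0004]
[0.0004, -0.0015, 0.1457]
297.3186396354542 257.52762023697426 194.91112406442159 [[ 0.301 -0.954 -0.    -0.142]
 [-0.913 -0.288  0.289  0.356]
 [-0.276 -0.087 -0.957  0.581]
 [ 0.     0.     0.     1.   ]]
```

View pics/w1v.png

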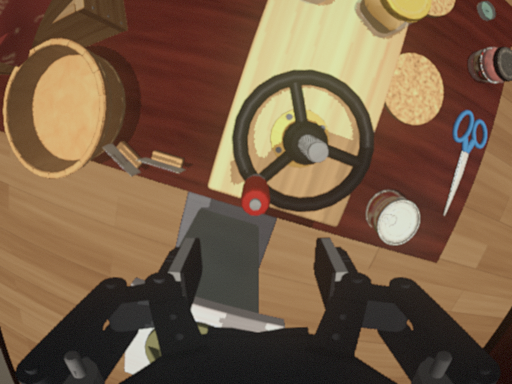

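The wrist view shows the red handle's top at (255,204) between the fingers, with the rim centre at about (303,140).

```bash
cat >> h.py <<'E'
def fish(c,u,v,z):
    T=np.linalg.inv(c['camera_from_world']);x=(u-c['cx'])/c['fx'];y=(v-c['cy'])/c['fy'];r=np.hypot(x,y)+1e-9
    d=T[:3,:3]@[np.sin(r)*x/r,np.sin(r)*y/r,np.cos(r)];o=T[:3,3];return o+d*(z-o[2])/d[2]
E
python3 -c "
from h import *
c=cal('w1.png')
print(fish(c,255,204.5,.235))
P=np.array([fish(c,u,v,.175)[:2] for u,v in((233,138),(373,140),(303,70),(305,210))]);print(P)
A=np.c_[2*P,np.ones(4)];x=np.linalg.lstsq(A,(P**2).sum(1),rcond=None)[0];print(x[:2],np.sqrt(x[2]+x[:2]@x[:2]))"
```

```text
[ 0.45679788 -0.00255547  0.235     ]
[[ 0.4936545   0.03112839]
 [ 0.53543883 -0.0987991 ]
 [ 0.57482976 -0.01129494]
 [ 0.44674954 -0.05759851]]
[ 0.51098982 -0.03498054] 0.06822096559347973
```

>>> jog_arm(
  commands=[
    [[0,-0.001,0.05,0,0,0,0.3],[0,-0.001,0.1,0,0,0,0.3],[0,-0.001,0.145,0,0,0,0.3],[0,-0.001,0.145,0,0,0,0.3],[0,-0.001,0.145,0,0,0,0.9],[0,-0.001,0.145,0,0,0,0.9],[0,-0.001,0.145,0,0,0,0.9],[0,-0.001,0.145,0,0,0,0.9],[0,-0.001,0.145,0,0,0,0.9],[0,-0.001,0.145,0,0,0,0.9]],
  ],
  grip_force=25,
)

```text
clock: 3.9
ee_pos: [0.458, -0.0032, 0.2033]
eef_rot: [[0.954, 0.301, 0.003], [0.301, -0.954, -0.0], [0.003, 0.001, -1.0]]
force: [0.6, 1.2, 6.0]
finger_gap: 0.0229
gripper_force: 26.5
```

```bash
cat >> h.py <<'E'
C=np.array([.509,-.0345]);Rr=.062
def ang(p): return np.degrees(np.arctan2(p[1]-C[1],p[0]-C[0]))
def circ(step,n=10,z=.201,a0=None):
    s=get_state();p=s['ee_pos'];a=ang(p) if a0 is None else a0;print('ang',a,'r',np.linalg.norm(p[:2]-C))
    for i in range(1,n+1):
        b=np.radians(a-step*i);print((s['eef_rot'].T@(np.r_[C+Rr*np.array([np.cos(b),np.sin(b)]),z]-p)/.75).round(4).tolist(),round(np.degrees(b),1))
E
python3 -c "
from h import *
st();circ(12)"
```

```text
3.9 [ 0.458  -0.0032  0.2033] [0.63 1.23 6.03] 0.02293313099554455 26.523739067142742 [ 0.71 -0.06 -0.72  1.92 -0.04  1.26 -1.27]
ang 148.4761566274732 r 0.05985621991912104
[0.0123, -0.0121, 0.0031] 136.5
[0.0282, -0.0188, 0.0031] 124.5
[0.0452, -0.0221, 0.0031] 112.5
[0.0624, -0.0218, 0.0032] 100.5
[0.0793, -0.0179, 0.0032] 88.5
[0.0949, -0.0105, 0.0033] 76.5
[0.1087, -0.0001, 0.0033] 64.5
[0.1201, 0.0129, 0.0034] 52.5
[0.1284, 0.028, 0.0034] 40.5
[0.1335, 0.0446, 0.0034] 28.5
```

>>> jog_arm(
  commands=[
    [[0.0125,-0.012,-0.003,0,0,0,0.9],[0.028,-0.019,-0.003,0,0,0,0.9],[0.045,-0.022,-0.003,0,0,0,0.9],[0.0625,-0.022,-0.003,0,0,0,0.9],[0.0795,-0.018,-0.003,0,0,0,0.9],[0.095,-0.0105,-0.003,0,0,0,0.9],[0.109,0,-0.003,0,0,0,0.9],[0.12,0.013,-0.003,0,0,0,0.9],[0.1285,0.028,-0.003,0,0,0,0.9],[0.1335,0.0445,-0.003,0,0,0,0.9]],
  ],
)

```text
clock: 5.15
ee_pos: [0.5653, -0.0028, 0.2036]
eef_rot: [[0.953, 0.303, 0.005], [0.303, -0.953, 0.004], [0.006, -0.003, -1.0]]
force: [7.6, 4.9, -8.4]
finger_gap: 0.023
gripper_force: 26.1
```

```bash
python3 -c "
from h import *
st();circ(15)"
```

```text
5.15 [ 0.5653 -0.0028  0.2036] [ 7.56  4.88 -8.41] 0.02303688159941775 26.137254601971378 [ 0.62  0.22 -0.76  1.69  0.16  1.29 -1.42]
ang 29.39931639591015 r 0.06462332399762308
[-0.0018, 0.0222, 0.0034] 14.4
[-0.0059, 0.0434, 0.0033] -0.6
[-0.0152, 0.0629, 0.0032] -15.6
[-0.0293, 0.0792, 0.0031] -30.6
[-0.0472, 0.0914, 0.0029] -45.6
[-0.0675, 0.0985, 0.0028] -60.6
[-0.0891, 0.1001, 0.0026] -75.6
[-0.1103, 0.0961, 0.0025] -90.6
[-0.1297, 0.0867, 0.0024] -105.6
[-0.146, 0.0726, 0.0023] -120.6
```

```bash
cat >> h.py <<'E'
C=np.array([.5116,-.0341])
R0=np.array([[.954,.301,0],[.301,-.954,0],[0,0,-1.]])
def circ2(cmd,step,n=10,a0=None):
    s=get_state();p=s['ee_pos'];a=ang(p) if a0 is None else a0;print('ang',a,'r',np.linalg.norm(p[:2]-C),'step/rad', 'Ft',s['force'])
    for i in range(1,n+1):
        b=np.radians(a-step*i);print((R0.T@(np.r_[C+Rr*np.array([np.cos(b),np.sin(b)]),cmd[2]]-cmd)/.75).round(3).tolist(),round(np.degrees(b),1))
E
python3 -c "
from h import *
circ2(np.array([.5624,-.0047,.2035]),15)"
```

```text
ang 30.254456986693594 r 0.06216871962193835 step/rad Ft [ 7.55630303  4.87550668 -8.40798671]
[0.006, 0.02, 0.0] 15.3
[0.003, 0.042, 0.0] 0.3
[-0.006, 0.061, 0.0] -14.7
[-0.02, 0.078, 0.0] -29.7
[-0.038, 0.09, 0.0] -44.7
[-0.058, 0.098, 0.0] -59.7
[-0.08, 0.1, 0.0] -74.7
[-0.101, 0.096, 0.0] -89.7
[-0.121, 0.087, 0.0] -104.7
[-0.137, 0.073, 0.0] -119.7
```

>>> jog_arm(
  commands=[
    [[0.006,0.02,0,0,0,0,0.9],[0.003,0.042,0,0,0,0,0.9],[-0.006,0.061,0,0,0,0,0.9],[-0.02,0.078,0,0,0,0,0.9],[-0.038,0.09,0,0,0,0,0.9],[-0.058,0.098,0,0,0,0,0.9],[-0.08,0.1,0,0,0,0,0.9],[-0.101,0.096,0,0,0,0,0.9],[-0.121,0.087,0,0,0,0,0.9],[-0.137,0.073,0,0,0,0,0.9]],
  ],
)

```text
clock: 6.4
ee_pos: [0.4804, -0.0874, 0.2035]
eef_rot: [[0.953, 0.302, 0.002], [0.302, -0.953, 0.0], [0.002, 0.0, -1.0]]
force: [3.4, 5.7, -8.9]
finger_gap: 0.0231
gripper_force: 26.2
```

```bash
python3 -c "
from h import *
st();s=get_state();print(s['eef_rot'].round(3))
cmd=np.array([.5624,-.0047,.2035])+R0@[-.137*.75,.073*.75,0];print(cmd)
circ2(cmd,9)"
```

```text
6.4 [ 0.4804 -0.0874  0.2035] [ 3.4   5.7  -8.89] 0.023128498705176068 26.20565742542319 [ 0.83  0.02 -0.7   1.86  0.01  1.26 -1.14]
[[ 0.953  0.302  0.002]
 [ 0.302 -0.953  0.   ]
 [ 0.002  0.    -1.   ]]
[ 0.48085625 -0.08785925  0.2035    ]
ang -120.32314652465541 r 0.06177036591195555 step/rad Ft [ 3.39967286  5.70352435 -8.88666848]
[-0.009, -0.011, 0.0] -129.3
[-0.015, -0.022, 0.0] -138.3
[-0.019, -0.034, 0.0] -147.3
[-0.022, -0.047, 0.0] -156.3
[-0.022, -0.06, 0.0] -165.3
[-0.02, -0.073, 0.0] -174.3
[-0.017, -0.085, 0.0] -183.3
[-0.011, -0.097, 0.0] -192.3
[-0.004, -0.108, 0.0] -201.3
[0.005, -0.117, 0.0] -210.3
```

>>> jog_arm(
  commands=[
    [[-0.009,-0.011,0,0,0,0,0.9],[-0.015,-0.022,0,0,0,0,0.9],[-0.019,-0.034,0,0,0,0,0.9],[-0.022,-0.047,0,0,0,0,0.9],[-0.022,-0.06,0,0,0,0,0.9],[-0.02,-0.073,0,0,0,0,0.9],[-0.017,-0.085,0,0,0,0,0.9],[-0.011,-0.097,0,0,0,0,0.9],[-0.004,-0.108,0,0,0,0,0.9],[-0.004,-0.108,0,0,0,0,0.9]],
  ],
)

```text
clock: 7.65
ee_pos: [0.4541, -0.0112, 0.2036]
eef_rot: [[0.953, 0.302, 0.001], [0.302, -0.953, 0.0], [0.001, 0.0, -1.0]]
force: [4.4, 0.3, -13.2]
finger_gap: 0.0231
gripper_force: 25.8
```

```bash
python3 -c "
from h import *
st();cmd=np.array([.4808,-.0878,.2035])+R0@[-.004*.75,-.108*.75,0];print(cmd)
circ2(cmd,4)
save('side','s2.png');b=cv2.imread('pics/s2.png')[165:275,200:345];cv2.imwrite('pics/s2c.png',cv2.resize(b,None,fx=5,fy=5,interpolation=2))"
```

```text
7.65 [ 0.4541 -0.0112  0.2036] [  4.36   0.33 -13.19] 0.023070302243115178 25.82390823699825 [ 0.78 -0.07 -0.77  1.93 -0.05  1.27 -1.24]
[ 0.453557 -0.011429  0.2035  ]
ang 158.27589568488645 r 0.06193959063483738 step/rad Ft [  4.36448718   0.32542952 -13.19005691]
[0.004, -0.005, 0.0] 154.3
[0.009, -0.009, 0.0] 150.3
[0.013, -0.012, 0.0] 146.3
[0.018, -0.016, 0.0] 142.3
[0.022, -0.019, 0.0] 138.3
[0.027, -0.022, 0.0] 134.3
[0.033, -0.024, 0.0] 130.3
[0.038, -0.026, 0.0] 126.3
[0.044, -0.028, 0.0] 122.3
[0.049, -0.029, 0.0] 118.3
```

View pics/s2c.png

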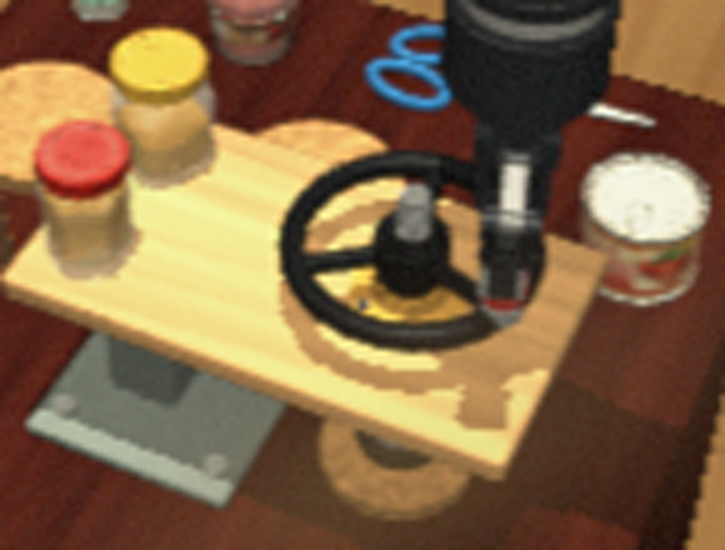

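```bash
cat >> h.py <<'E'
def low(c,z,r,ctr=None):
    ctr=C if ctr is None else ctr
    q=[proj(c,(ctr[0]+r*np.cos(t),ctr[1]+r*np.sin(t),z)) for t in np.linspace(0,6.283,181)]
    q=np.array(q);i=q[:,1].argmax();return q[i].round(1),q[:,0].min().round(1),q[:,0].max().round(1)
E
python3 -c "
from h import *
c=cal('s2.png')
for z,r in((0,.045),(.012,.045),(.012,.026),(.016,.026),(.02,.026),(.028,.026),(.036,.026)):print(z,r,low(c,z,r))
"
```

```text
0 0.045 (array([280.2, 269. ]), np.float64(263.8), np.float64(295.1))
0.012 0.045 (array([280.4, 266.4]), np.float64(263.8), np.float64(295.4))
0.012 0.026 (array([280. , 260.9]), np.float64(270.5), np.float64(288.7))
0.016 0.026 (array([280.1, 260. ]), np.float64(270.5), np.float64(288.8))
0.02 0.026 (array([280.1, 259.2]), np.float64(270.5), np.float64(288.8))
0.028 0.026 (array([280.3, 257.4]), np.float64(270.6), np.float64(289.0))
0.036 0.026 (array([280.4, 255.6]), np.float64(270.6), np.float64(289.1))
```

The side view shows the foot's lower edge at about (280,258.5), roughly 8–11 mm above the pad. That leaves about 2–2.7 rad to go.

```bash
python3 -c "
from h import *
circ2(np.array([.4536,-.0114,.2035]),6)"
```

```text
ang 158.4941994457637 r 0.06194357477725357 step/rad Ft [  5.15722567  -0.8757598  -12.84572379]
[0.006, -0.006, 0.0] 152.5
[0.013, -0.012, 0.0] 146.5
[0.02, -0.017, 0.0] 140.5
[0.027, -0.022, 0.0] 134.5
[0.035, -0.025, 0.0] 128.5
[0.043, -0.028, 0.0] 122.5
[0.052, -0.03, 0.0] 116.5
[0.06, -0.03, 0.0] 110.5
[0.069, -0.03, 0.0] 104.5
[0.078, -0.03, 0.0] 98.5
```

>>> jog_arm(
  commands=[
    [[0.006,-0.006,0,0,0,0,0.9],[0.013,-0.012,0,0,0,0,0.9],[0.02,-0.017,0,0,0,0,0.9],[0.027,-0.022,0,0,0,0,0.9],[0.035,-0.025,0,0,0,0,0.9],[0.043,-0.028,0,0,0,0,0.9],[0.052,-0.03,0,0,0,0,0.9],[0.06,-0.03,0,0,0,0,0.9],[0.069,-0.03,0,0,0,0,0.9],[0.078,-0.03,0,0,0,0,0.9]],
  ],
)

```text
clock: 8.95
ee_pos: [0.5029, 0.0276, 0.2036]
eef_rot: [[0.954, 0.301, -0.0], [0.301, -0.954, 0.0], [-0.0, -0.0, -1.0]]
force: [-0.8, 0.9, -11.4]
finger_gap: 0.0233
gripper_force: 25.9
```

```bash
cat >> h.py <<'E'
def ft():
    s=get_state();a=np.radians(ang(s['ee_pos']));f=s['force'];print('tangential(ccw)',round(-f[0]*np.sin(a)+f[1]*np.cos(a),2),'radial',round(f[0]*np.cos(a)+f[1]*np.sin(a),2))
E
python3 -c "
from h import *
st();ft();cmd=np.array([.4536,-.0114,.2035])+R0@[.078*.75,-.03*.75,0];print(cmd)
circ2(cmd,6,a0=98.5)
save('side','s3.png');b=cv2.imread('pics/s3.png')[235:275,250:310];cv2.imwrite('pics/s3c.png',cv2.resize(b,None,fx=10,fy=10,interpolation=2))"
```

```text
8.95 [0.5029 0.0276 0.2036] [ -0.78   0.87 -11.38] 0.023293533261032506 25.946391783036233 [ 0.7   0.08 -0.84  1.82  0.06  1.27 -1.41]
tangential(ccw) 0.66 radial 0.97
[0.5026365 0.0276735 0.2035   ]
ang 98.5 r 0.06226995557209911 step/rad Ft [ -0.78488927   0.87079224 -11.37970976]
[0.008, 0.002, 0.0] 92.5
[0.016, 0.005, 0.0] 86.5
[0.024, 0.008, 0.0] 80.5
[0.032, 0.013, 0.0] 74.5
[0.039, 0.018, 0.0] 68.5
[0.045, 0.024, 0.0] 62.5
[0.051, 0.03, 0.0] 56.5
[0.056, 0.037, 0.0] 50.5
[0.06, 0.045, 0.0] 44.5
[0.064, 0.053, 0.0] 38.5
```

View pics/s3c.png

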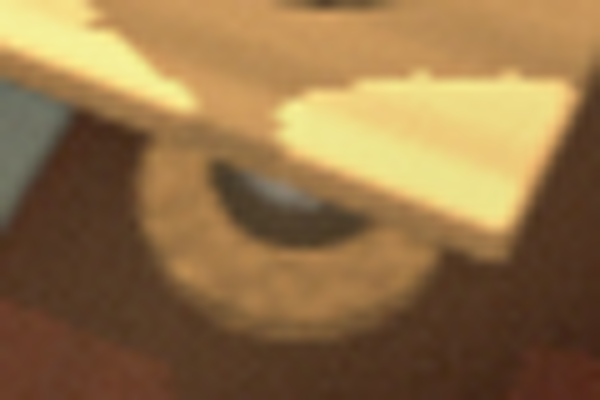

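The foot's edge is now at about (279.5,259.1), with the pad's front edge at row 268.5. I read the gap as 6–8 mm.

>>> jog_arm(
  commands=[
    [[0.008,0.002,0,0,0,0,0.9],[0.016,0.005,0,0,0,0,0.9],[0.024,0.008,0,0,0,0,0.9],[0.032,0.013,0,0,0,0,0.9],[0.039,0.018,0,0,0,0,0.9],[0.045,0.024,0,0,0,0,0.9],[0.051,0.03,0,0,0,0,0.9],[0.056,0.037,0,0,0,0,0.9],[0.056,0.037,0,0,0,0,0.9],[0.056,0.037,0,0,0,0,0.9]],
  ],
)

```text
clock: 10.25
ee_pos: [0.5527, 0.0127, 0.2037]
eef_rot: [[0.954, 0.3, 0.003], [0.3, -0.954, 0.0], [0.003, 0.001, -1.0]]
force: [4.5, 3.0, -16.4]
finger_gap: 0.0231
gripper_force: 25.6
```

```bash
cat >> h.py <<'E'
def edge(f):
    a=cv2.imread('pics/'+f).astype(float)[:,276:284].mean(1).sum(1)/3 if 0 else cv2.imread('pics/'+f)[:,277:283].mean((1,2))
    print(f,a[253:272].round(0))
E
python3 -c "
from h import *
st();ft();cmd=np.array([.5026,.0277,.2035])+R0@[.056*.75,.037*.75,0];print(cmd)
circ2(cmd,3,a0=50.5)
save('side','s4.png')
for f in('s2.png','s3.png','s4.png'):edge(f)"
```

```text
10.25 [0.5527 0.0127 0.2037] [  4.45   3.   -16.44] 0.02312696329635733 25.56196660862497 [ 0.66  0.21 -0.82  1.71  0.16  1.29 -1.46]
tangential(ccw) -1.36 radial 5.19
[0.55102075 0.0138685  0.2035    ]
ang 50.5 r 0.062292465575348115 step/rad Ft [  4.45233854   3.00347293 -16.43905415]
[0.002, 0.004, 0.0] 47.5
[0.004, 0.008, 0.0] 44.5
[0.006, 0.012, 0.0] 41.5
[0.008, 0.016, 0.0] 38.5
[0.009, 0.02, 0.0] 35.5
[0.01, 0.024, 0.0] 32.5
[0.011, 0.028, 0.0] 29.5
[0.012, 0.032, 0.0] 26.5
[0.013, 0.037, 0.0] 23.5
[0.013, 0.041, 0.0] 20.5
s2.png [109.  94.  66.  63.  61.  70. 116. 122. 116. 116. 118. 118. 116. 112.
  91.  88.  61.  58.  57.]
s3.png [117. 112.  89.  66.  63.  61.  74. 120. 116. 117. 118. 118. 118. 112.
  92.  89.  62.  58.  57.]
s4.png [120. 124. 113.  77.  64.  63.  62.  84. 115. 118. 118. 119. 118. 112.
  92.  88.  61.  57.  60.]
```

>>> jog_arm(
  commands=[
    [[0.002,0.004,0,0,0,0,0.9],[0.004,0.008,0,0,0,0,0.9],[0.006,0.012,0,0,0,0,0.9],[0.008,0.016,0,0,0,0,0.9],[0.009,0.02,0,0,0,0,0.9],[0.01,0.024,0,0,0,0,0.9],[0.011,0.028,0,0,0,0,0.9],[0.012,0.032,0,0,0,0,0.9],[0.012,0.032,0,0,0,0,0.9],[0.012,0.032,0,0,0,0,0.9]],
  ],
)

```text
clock: 11.55
ee_pos: [0.5681, -0.008, 0.2037]
eef_rot: [[0.954, 0.3, 0.002], [0.3, -0.954, -0.001], [0.002, 0.001, -1.0]]
force: [5.1, 2.5, -16.0]
finger_gap: 0.0233
gripper_force: 25.6
```

```bash
python3 -c "
from h import *
st();ft();cmd=np.array([.5510,.0139,.2035])+R0@[.012*.75,.032*.75,0];print(cmd)
circ2(cmd,2.5,a0=26.5)
save('side','s5.png')
for f in('s4.png','s5.png'):edge(f)"
```

```text
11.55 [ 0.5681 -0.008   0.2037] [  5.05   2.55 -15.95] 0.023292035445559082 25.605503899068935 [ 0.67  0.24 -0.81  1.68  0.18  1.3  -1.44]
tangential(ccw) 0.19 radial 5.66
[ 0.56681  -0.006287  0.2035  ]
ang 26.5 r 0.062234011860833244 step/rad Ft [  5.05434414   2.54682631 -15.95137995]
[0.001, 0.004, 0.0] 24.0
[0.001, 0.007, 0.0] 21.5
[0.001, 0.011, 0.0] 19.0
[0.001, 0.015, 0.0] 16.5
[0.001, 0.018, 0.0] 14.0
[0.001, 0.022, 0.0] 11.5
[0.0, 0.025, 0.0] 9.0
[-0.0, 0.029, 0.0] 6.5
[-0.001, 0.033, 0.0] 4.0
[-0.002, 0.036, 0.0] 1.5
s4.png [120. 124. 113.  77.  64.  63.  62.  84. 115. 118. 118. 119. 118. 112.
  92.  88.  61.  57.  60.]
s5.png [114. 124. 113.  78.  65.  61.  64.  83. 115. 117. 119. 118. 118. 112.
  92.  89.  62.  58.  58.]
```

The foot's edge did not move between the last two pictures (row 260.2 in both) although the wheel turned 0.42 rad, and the tangential force rose. So the foot has been on the pad since about 8.56 rad, which puts it at roughly 15 N. I'll let go and lift.

>>> jog_arm(
  commands=[
    [[0,0,0,0,0,0,0.4],[0,0,0,0,0,0,0.4],[0,0,0,0,0,0,0.4],[0,0,0,0,0,0,0.4],[0,0,-0.03,0,0,0,0.4],[0,0,-0.06,0,0,0,0.4],[0,0,-0.1,0,0,0,0.4],[0,0,-0.15,0,0,0,0.4],[0,0,-0.2,0,0,0,0.4],[0,0,-0.2,0,0,0,0.4]],
  ],
)

```text
clock: 12.85
ee_pos: [0.5682, -0.0064, 0.3571]
eef_rot: [[0.954, 0.301, 0.006], [0.301, -0.954, -0.001], [0.005, 0.002, -1.0]]
force: [0.1, -0.3, 0.6]
finger_gap: 0.0513
gripper_force: 0.0
```

```bash
python3 -c "
from h import *
st();save('side','s6.png');save('wrist','w6.png');edge('s5.png');edge('s6.png')
a=cv2.resize(cv2.imread('pics/s6.png')[165:275,200:345],None,fx=2.7,fy=2.7,interpolation=2);b=cv2.resize(cv2.imread('pics/w6.png'),(400,300));o=np.zeros((300,800,3),np.uint8);o[:297,:a.shape[1]]=a;o[:,400:]=b;cv2.imwrite('pics/c6.png',o)"
```

```text
12.85 [ 0.5682 -0.0064  0.3571] [ 0.14 -0.28  0.64] 0.05125777901825005 0.0 [ 0.67  0.18 -0.82  1.43  0.13  1.58 -1.4 ]
s5.png [114. 124. 113.  78.  65.  61.  64.  83. 115. 117. 119. 118. 118. 112.
  92.  89.  62.  58.  58.]
s6.png [111. 121. 110.  74.  63.  62.  62.  81. 112. 114. 115. 115. 114. 108.
  89.  87.  61.  56.  56.]
```

View pics/c6.png

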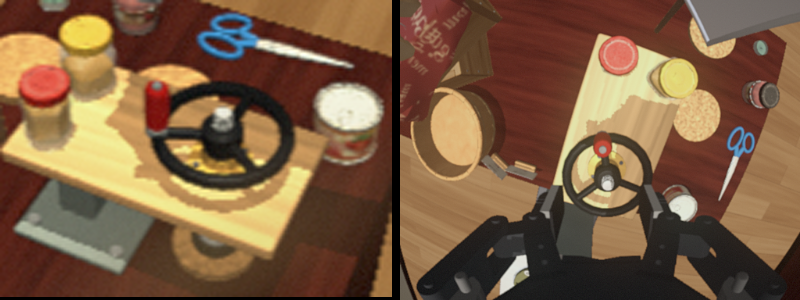

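The handle stands free at (157,105) in the side crop, and the foot is still on the pad. I'll check the wheel angle from the wrist view, then hand in.

```bash
python3 -c "
from h import *
c=cal('w6.png');p=fish(c,259.5,192,.235);print(p,ang(p))
d=np.array([proj(cal('s6.png'),(C[0]+.062*np.cos(t),C[1]+.062*np.sin(t),.235)) for t in np.radians([15,25,35,45])]);print(((d-[200,165])*2.7).round())
"
```

```text
[ 0.56574929 -0.00960857  0.235     ] 24.336983554502698
[[157.  78.]
 [156.  87.]
 [157.  95.]
 [160. 103.]]
```

```bash
python3 -c "
from h import *
print(finish_job())"
```

```text
the job is handed in; nothing more can be done
None
```

I wound the wheel clockwise about 1.35 turns until the foot sat on the cork pad, at an estimated 15 N. I then let go with the arm clear and handed the job in at about 13 s; no verdict was returned.

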